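# Shut the stamp box in the pottery

### The job

Clay dust is getting on the stamps: slide the blue cover fully home so that it closes the compartment of the stamp box. Leave the orange cover of the other box where it is, and do not shift the freshly thrown bowl.

Things in the scene. Friction and masses are not known exactly. Their poses are not given: they have to be found in the camera images.
- stamp_cover (a joint): Slide joint of the blue cover, in m: 0 = fully home against the end stop, 0.118 = fully open; starts 0.07 to 0.118, stays where left, about 2 N friction. It runs on the stamp box: wooden, 250 x 110 mm, 53 mm high, fixed to the bench, holding five round terracotta stamps in its open half; on the other half, a solid deck, the open cover is parked. Side guides stand 7 mm above the cover.
- stamp_cover_grip (a point): Centre of the TOP of the grip rib on the blue cover, 76 mm above the bench. The cover is a flat plate 120 x 96 x 6 mm; the rib at its centre is 14 mm thick along the slide, 40 mm wide across it, 30 mm high above the plate. Site axes: x along the slide in the CLOSING direction, towards the open half (within 1.3 rad of straight away from the robot), y across the box, z up.
- tool_cover_grip (a point): The same point and axes on the ORANGE cover of the other box, which is of the same build and holds carving tools with wooden handles; it is to be left where it is. The two boxes may be either way round, left or right.
- bowl: Freshly thrown, squat grey-brown clay bowl, open at the top, 122 mm across and 64 mm high, standing loose on the bench at the outer side of one of the boxes, left or right; origin at the centre of its underside, z up. Bystander.

How it is judged:
At the end, for the whole second after the job is handed in: The blue cover is at rest within 10 mm of fully home, the orange cover is within 15 mm of where it started and the bowl within 20 mm of where it stood (value of joint stamp_cover below 0.01 m and velocity of joint stamp_cover between -0.01 and 0.01 m/s and distance of tool_cover_grip from where it was at the start of the episode below 0.015 m and distance of bowl from where it was at the start of the episode below 0.02 m); the robot touches nothing.
It fails at once if the orange cover is slid by more than 15 mm (distance of tool_cover_grip from where it was at the start of the episode above 0.015 m).
It fails at once if the bowl is shifted by more than 20 mm (distance of bowl from where it was at the start of the episode above 0.02 m).
It also fails if it takes over 30 s, if anything falls off the work surface, if the arm or the gripper's body presses on something with over 40 N, if the wrist force passes 120 N, or if a joint passes its speed limit or range.

### The arm

A 7-joint arm with a two-finger parallel gripper is mounted at the origin on the work surface. World frame = base frame: x ahead of the robot, y to its left, z up, the work surface at z = 0. Lengths are in m, angles in rad, forces in N, time in s.
With the tool pointing down it reaches from about 0.4 to 0.85 m from the base axis. Payload 10.4 kg.
Tool frame: the origin (TCP) lies between the finger pads; the fingertips stand tcp_to_tips ahead of it and the grasp point (between the pads) lies 8 mm behind it (tcp_to_tips is the distance from the TCP to the fingertips, in m); z points along the fingers, y is the line along which they close (so a half turn about z gives the same grasp; the last joint's range is limited). The gripper opens to 85 mm and grips with 20 to 120 N. Pads are 22 mm wide; open, the fingers measure 114 mm over their backs; the gripper's body (76 mm by 85 mm) begins 54 mm behind the grasp point. The pads swing forward as they close: fully open they stand 13 mm farther back than shut.
Start: joints at [-1.303, 0.332, -0.065, 1.46, 0.022, 1.35, -0.088], TCP at [0.179, 0.599, 0.211] pointing down, gripper open.
Joint ranges: [-2.6, 2.6], [-0.5, 2.12], [-1.47, 1.34], [0.16, 2.42], [-1.27, 4.41], [0.06, 2.06], [-2.6, 2.6]. Speed limits (rad/s): [2.22, 2.22, 2.79, 2.79, 3.14, 3.14, 3.14].

### API

Orientations are given as a unit quaternion [x, y, z, w].
In Python, from workcell import * gives the robot as it stands.
- The arm moves only by the tool apply_moves, never from a script. Its argument "rows" is a list of rows, each an object of numbers: "x", "y", "z": the shift along the tool's x, y, z in mm; "ax", "ay", "az": the turn, a rotation vector about the tool's x, y, z in degrees; "gripper": the closure, from 0 (fully open) to 1 (shut). A call has 1 to 5 rows; each row shifts and turns the commanded pose from where the row before left it, along the tool's axes as they then stand; what a row does not reach is not made up. A row lasts 1/12 s, in which the tool goes at most 41.7 mm and 7.16 degrees, less where a joint would pass 70% of its speed; a pose out of reach is approached as far as the arm can. A call with a gripper value outside its range is refused whole. The fingers move at their own pace and stop on an object; "newtons" is the grip in N (left out, the last holds). Time passes only in rows, so rows that do not move let the fingers close. It gives the time, the measured TCP pose, the force, the opening and the grip force at its end, in the units of the state.
- get_obs(): the state, without advancing time (a new reading comes with each control period).
- camera(name): name is "scene" or "top" or "wrist"; returns a dict with "color" (400x640x3 uint8, red, green, blue), "fov_y" (degrees; the focal length in pixels is half the picture's height over the tangent of half this angle, whatever the lens; pixels are square), "cx", "cy" (the principal point, pixels), "rvec" (rotation vector, rad) and "tvec" (3), from world to camera coordinates, as OpenCV has them. Camera axes: x right, y down, z forward; pixel columns grow to the right and rows downward; lengths in m; the calibration is good to about 2 mm. A picture is of the moment at which its call begins. There is no depth.
- hand_in(): hands the job in; it is judged then, once.
The state is a dict: "clock": time; "joint_pos": joint angles; "joint_velocities": joint speeds; "tau": joint torques, N m; "position": TCP position; "ee_rot": TCP orientation; "ft_force": force on the tool from outside, world axes, zero at the start; "torque": the same for the moment, N m; "grip_width": opening from 0.0 (shut) to 1.0 (fully open); "grasp_force": force on a finger pad.
Only numpy, scipy, OpenCV 4.12 (cv2) and the standard library are available. Lean on these libraries where they do the work, as an engineer would, in place of code of your own. Each camera call takes 0.05 s, during which the arm holds its last target. There are 200 camera calls.

## Working session

There is one attempt and no reset: what is moved stays moved. The work goes in short steps, Python scripts to look and compute and a tool call to move; the robot and the scene stay as the last step left them, time stands still between calls to the robot, and variables do not carry over. Pictures are saved under pics/ and viewed, at most 10 in all, crops included, and the job is handed in when it is done.

Besides the shell and the picture viewer there is one more tool, called after "Call:" by a JSON object that holds its "name" and its "arguments". apply_moves: Moves the arm, as the interface text tells. Its arguments: {"type":"object","properties":{"rows":{"type":"array","items":{"type":"object","properties":{"x":{"type":"number"},"y":{"type":"number"},"z":{"type":"number"},"ax":{"type":"number"},"ay":{"type":"number"},"az":{"type":"number"},"gripper":{"type":"number"}}}},"newtons":{"type":"number"}},"required":["rows"]}

```bash
mkdir -p pics; cat > h.py <<'E'
from workcell import *
import numpy as np, cv2
from scipy.spatial.transform import Rotation as R
def ray(c,uv,z):
    f=200/np.tan(np.radians(c["fov_y"]/2)); M=R.from_rotvec(np.ravel(c["rvec"])).as_matrix(); t=np.ravel(c["tvec"])
    uv=np.atleast_2d(np.array(uv,float)); d=np.c_[(uv[:,0]-c["cx"])/f,(uv[:,1]-c["cy"])/f,np.ones(len(uv))]@M
    o=-M.T@t; return o+d*((z-o[2])/d[:,2])[:,None]
def save(c,n): cv2.imwrite("pics/"+n,c["color"][:,:,::-1])
E
python3 - <<'E'
from h import *
for n in ("top","scene"):
    c=camera(n); save(c,n+"1.png"); np.save(n+".npy",c,allow_pickle=True)
o=get_obs(); print({k:np.round(v,3) for k,v in o.items()}); 
try: print(tcp_to_tips)
except Exception as e: print(e)
E
```

```text
{'clock': np.float64(0.1), 'joint_pos': array([-1.303,  0.333, -0.065,  1.461,  0.022,  1.35 , -0.088]), 'joint_velocities': array([ 0.   , -0.002,  0.001, -0.002,  0.001,  0.   , -0.   ]), 'tau': array([ 1.0000e-03, -6.2675e+01,  4.9000e-02, -3.9243e+01,  1.6000e-02,
        7.0000e-03, -0.0000e+00]), 'position': array([0.179, 0.598, 0.21 ]), 'ee_rot': array([ 0.145,  0.989, -0.001, -0.   ]), 'ft_force': array([-0.606,  1.024, -0.396]), 'torque': array([ 0.052, -0.013, -0.015]), 'grasp_force': np.float64(0.0), 'grip_width': np.float64(1.001)}
0.011
```

View pics/top1.png

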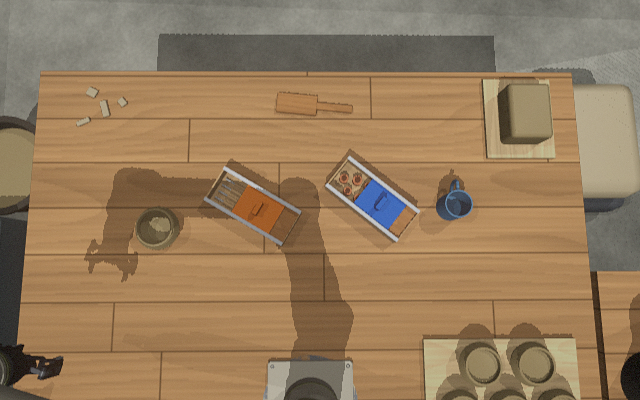

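View pics/scene1.png

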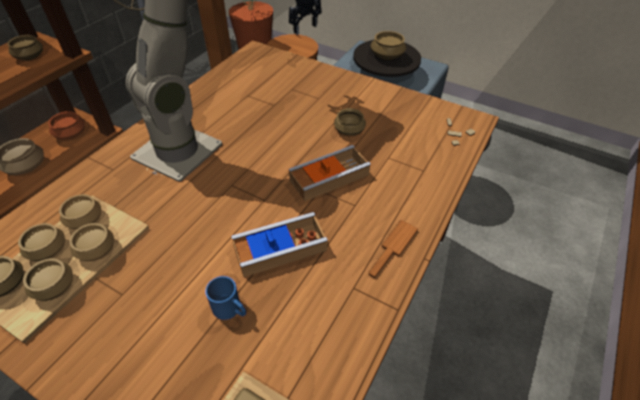

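The top view shows the blue-cover box at about (372,197). Its stamps are at the upper left (350,180), and the blue rib is near (382,200). The orange box is at (255,205), the bowl at (157,228) and a mug at (455,205). Closing direction is up-left in this view.

```bash
python3 - <<'E'
from h import *
for n in ("top","scene"):
    c=np.load(n+".npy",allow_pickle=True).item()
    im=cv2.cvtColor(c["color"],cv2.COLOR_RGB2HSV)
    m=cv2.inRange(im,(105,170,90),(125,255,255))
    k,l,s,ce=cv2.connectedComponentsWithStats(m); i=1+s[1:,4].argmax(); print(n,s[i],ce[i])
    m=(l==i).astype(np.uint8); cs,_=cv2.findContours(m,cv2.RETR_EXTERNAL,cv2.CHAIN_APPROX_NONE)
    ct=max(cs,key=cv2.contourArea)[:,0,:]
    p=ray(c,ct,.046)[:,:2]*1000; r=cv2.minAreaRect(p.astype(np.float32)); print("rect mm",r); print(np.round(cv2.boxPoints(r)))
    b=s[i]; crop=c["color"][b[1]-40:b[1]+b[3]+40,b[0]-40:b[0]+b[2]+40,::-1]
    cv2.imwrite(f"pics/{n}_crop.png",cv2.resize(crop,None,fx=4,fy=4,interpolation=cv2.INTER_CUBIC)); print("crop origin",b[0]-40,b[1]-40,crop.shape)
E
```

```text
top [399 203   7  10  10] [402.3 207.5]
rect mm ((526.6563720703125, -259.6318664550781), (7.3037638664245605, 27.945756912231445), 64.51580047607422)
[[ 512. -257.]
 [ 538. -269.]
 [ 541. -262.]
 [ 516. -250.]]
crop origin 359 163 (90, 87, 3)
scene [247 225  47  33 915] [269.43060109 240.79016393]
rect mm ((534.5740356445312, -192.33941650390625), (117.29180908203125, 80.01828002929688), 51.08345413208008)
[[ 467. -213.]
 [ 529. -263.]
 [ 603. -172.]
 [ 540. -122.]]
crop origin 207 185 (113, 127, 3)
```

View pics/top_crop.png

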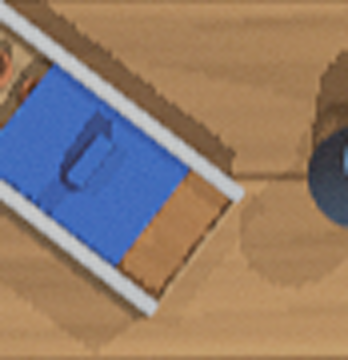

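```bash
python3 - <<'E'
from h import *
c=np.load("top.npy",allow_pickle=True).item()
M=R.from_rotvec(np.ravel(c["rvec"])).as_matrix(); print("cam",-M.T@np.ravel(c["tvec"]))
im=cv2.cvtColor(c["color"],cv2.COLOR_RGB2HSV)
print(im[205,385],im[195,372],im[200,378])
m=cv2.inRange(im,(103,140,60),(125,255,255)); m[:,425:]=0
k,l,s,ce=cv2.connectedComponentsWithStats(m); i=1+s[1:,4].argmax(); print(s[i],ce[i])
cs,_=cv2.findContours((l==i).astype(np.uint8),cv2.RETR_EXTERNAL,cv2.CHAIN_APPROX_NONE)
ct=max(cs,key=cv2.contourArea)[:,0,:]
r=cv2.minAreaRect((ray(c,ct,.046)[:,:2]*1000).astype(np.float32)); print(r,np.round(cv2.boxPoints(r)))
# rib top in top view: crop corners guess
q=np.array([[67,182],[102,130],[118,150],[85,190]])/4+[359,163]-.375
print(np.round(ray(c,q,.076)*1000))
# box end corners (rails top z=.053) from crop
q=np.array([[242,193],[153,314]])/4+[359,163]-.375
print(np.round(ray(c,q,.053)*1000))
E
```

```text
cam [0.3683777  0.01864372 1.31885083]
[110 162 175] [109 163 186] [112 140 126]
[ 354  179   52   50 1263] [379.55898654 203.72050673]
((539.3333740234375, -196.38525390625), (118.14847564697266, 86.56465911865234), 51.19027328491211) [[ 469. -215.]
 [ 536. -270.]
 [ 610. -177.]
 [ 543. -123.]]
[[ 523. -180.   76.]
 [ 559. -205.   76.]
 [ 545. -215.   76.]
 [ 517. -192.   76.]]
[[ 518. -305.   53.]
 [ 435. -240.   53.]]
```

The rectangle fit puts the blue cover at centre (0.539, −0.196). Its slide axis runs at yaw about 51°, and the size (118 mm) and the box end agree with that. The cover sits about 87 mm from home. I'll turn the tool so its y axis lies along the slide, then travel high.

Call:
{"name": "apply_moves", "arguments": {"rows": [{"az": 5.5, "x": -20}, {"az": 5.5, "x": -20}, {"az": 5.5, "x": -20}, {"az": 5.5, "x": -20}, {"x": -35, "y": -10}]}}

```text
invalid input at $.rows[0]: expected keys x, y, z, ax, ay, az, gripper
```

Call:
{"name": "apply_moves", "arguments": {"rows": [{"x": -37, "y": -8}, {"x": -37, "y": -8}, {"x": -37, "y": -8}, {"x": -37, "y": -8}, {"x": -37, "y": -8}]}}

```text
invalid input at $.rows[0]: expected keys x, y, z, ax, ay, az, gripper
```

Call:
{"name": "apply_moves", "arguments": {"rows": [{"x": -37, "y": -8}, {"x": -37, "y": -8}, {"x": -31, "y": -24}, {"x": -31, "y": -24}, {"x": -31, "y": -24}]}}

```text
invalid input at $.rows[0]: expected keys x, y, z, ax, ay, az, gripper
```

```bash
cat >> h.py <<'E'
def goal(p,yaw):
    o=get_obs(); Q=R.from_quat(o["ee_rot"]).as_matrix(); a=np.degrees(np.arctan2(Q[1,1],Q[0,1]))
    print("t",o["clock"],"pos",np.round(o["position"]*1000,1),"yaw",round(a,1),"tilt",np.round(Q[:,2],3),"q",np.round(o["joint_pos"],2),"F",np.round(o["ft_force"],1),"w",round(float(o["grip_width"]),3),"g",o["grasp_force"])
    print("shift tool now",np.round(Q.T@(np.array(p)-o["position"])*1000,1),"az",round((a-yaw+90)%180-90,1))
E
python3 -c "
from h import *
goal([.539,-.196,.21],51.2)"
```

```text
t 0.1 pos [179.1 598.4 210.3] yaw 73.3 tilt [-0.    -0.001 -1.   ] q [-1.3   0.33 -0.06  1.46  0.02  1.35 -0.09] F [-0.6  1.  -0.4] w 1.001 g 0.0
shift tool now [-572.5 -657.9    1.2] az 22.1
```

Each row needs every key.

Call:
{"name": "apply_moves", "arguments": {"rows": [{"x": -20, "y": 0, "z": 0, "ax": 0, "ay": 0, "az": 5.5, "gripper": 0}, {"x": -20, "y": 0, "z": 0, "ax": 0, "ay": 0, "az": 5.5, "gripper": 0}, {"x": -20, "y": 0, "z": 0, "ax": 0, "ay": 0, "az": 5.5, "gripper": 0}, {"x": -20, "y": 0, "z": 0, "ax": 0, "ay": 0, "az": 5.5, "gripper": 0}, {"x": -35, "y": -10, "z": 0, "ax": 0, "ay": 0, "az": 0, "gripper": 0}]}}

```text
clock: 0.52
position: [0.2712, 0.537, 0.2099]
ee_rot: [0.332, 0.943, -0.0, -0.001]
ft_force: [1.1, 0.5, 0.6]
grip_width: 0.998
grasp_force: 0.0
```

Call:
{"name": "apply_moves", "arguments": {"rows": [{"x": -37, "y": -8, "z": 0, "ax": 0, "ay": 0, "az": 0, "gripper": 0}, {"x": -37, "y": -8, "z": 0, "ax": 0, "ay": 0, "az": 0, "gripper": 0}, {"x": -37, "y": -8, "z": 0, "ax": 0, "ay": 0, "az": 0, "gripper": 0}, {"x": -37, "y": -8, "z": 0, "ax": 0, "ay": 0, "az": 0, "gripper": 0}, {"x": -37, "y": -8, "z": 0, "ax": 0, "ay": 0, "az": 0, "gripper": 0}]}}

```text
clock: 0.93
position: [0.3926, 0.387, 0.2108]
ee_rot: [0.331, 0.944, -0.0, -0.0]
ft_force: [1.1, 0.7, 0.2]
grip_width: 1.003
grasp_force: 0.0
```

```bash
python3 -c "
from h import *
goal([.539,-.196,.21],51.2)"
```

```text
t 0.9333 pos [392.6 387.  210.8] yaw 51.3 tilt [-0. -0. -1.] q [-0.99  0.17  0.15  1.67 -0.03  1.31  0.06] F [1.1 0.7 0.2] w 1.003 g 0.0
shift tool now [-478.5 -363.8    0.8] az 0.1
```

Call:
{"name": "apply_moves", "arguments": {"rows": [{"x": -32, "y": -24, "z": 0, "ax": 0, "ay": 0, "az": 0, "gripper": 0}, {"x": -32, "y": -24, "z": 0, "ax": 0, "ay": 0, "az": 0, "gripper": 0}, {"x": -32, "y": -24, "z": 0, "ax": 0, "ay": 0, "az": 0, "gripper": 0}, {"x": -32, "y": -24, "z": 0, "ax": 0, "ay": 0, "az": 0, "gripper": 0}, {"x": -32, "y": -24, "z": 0, "ax": 0, "ay": 0, "az": 0, "gripper": 0}]}}

```text
clock: 1.35
position: [0.4418, 0.1931, 0.2108]
ee_rot: [0.331, 0.944, 0.0, -0.0]
ft_force: [1.7, 0.4, -0.1]
grip_width: 1.001
grasp_force: 0.0
```

Call:
{"name": "apply_moves", "arguments": {"rows": [{"x": -32, "y": -24, "z": 0, "ax": 0, "ay": 0, "az": 0, "gripper": 0}, {"x": -32, "y": -24, "z": 0, "ax": 0, "ay": 0, "az": 0, "gripper": 0}, {"x": -32, "y": -24, "z": 0, "ax": 0, "ay": 0, "az": 0, "gripper": 0}, {"x": -32, "y": -24, "z": 0, "ax": 0, "ay": 0, "az": 0, "gripper": 0}, {"x": -32, "y": -24, "z": 0, "ax": 0, "ay": 0, "az": 0, "gripper": 0}]}}

```text
clock: 1.77
position: [0.4917, -0.0005, 0.211]
ee_rot: [0.331, 0.944, 0.0, -0.0]
ft_force: [1.8, 1.0, 0.3]
grip_width: 0.998
grasp_force: 0.0
```

Call:
{"name": "apply_moves", "arguments": {"rows": [{"x": -32, "y": -24, "z": 0, "ax": 0, "ay": 0, "az": 0, "gripper": 0}, {"x": -32, "y": -24, "z": 0, "ax": 0, "ay": 0, "az": 0, "gripper": 0}, {"x": -32, "y": -24, "z": 0, "ax": 0, "ay": 0, "az": 0, "gripper": 0}, {"x": -20, "y": -15, "z": 0, "ax": 0, "ay": 0, "az": 0, "gripper": 0}, {"x": 0, "y": 0, "z": 0, "ax": 0, "ay": 0, "az": 0, "gripper": 0}]}}

```text
clock: 2.18
position: [0.5276, -0.1453, 0.2109]
ee_rot: [0.335, 0.942, -0.001, 0.0]
ft_force: [-0.2, 0.7, -0.5]
grip_width: 0.999
grasp_force: 0.0
```

```bash
python3 - <<'E'
from h import *
goal([.539,-.196,.21],51.2)
c=camera("wrist"); save(c,"w1.png"); np.save("w1.npy",c,allow_pickle=True)
E
```

```text
t 2.1833 pos [ 527.6 -145.3  210.9] yaw 50.9 tilt [-0.    -0.003 -1.   ] q [-0.4   0.17  0.66  1.7  -0.11  1.31  1.17] F [-0.2  0.7 -0.5] w 0.999 g 0.0
shift tool now [-40.8 -32.2   1. ] az -0.3
```

View pics/w1.png

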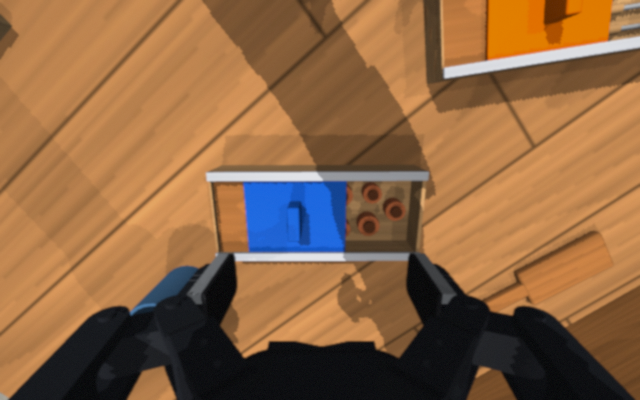

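The wrist view shows the blue plate spanning about (245–347, 182–252), the rib near (294,222), and the stamps to the right, which is the closing direction. The rails are nearly horizontal in the image, so yaw is right. I'll refine from here.

```bash
python3 - <<'E'
from h import *
c=np.load("w1.npy",allow_pickle=True).item()
im=cv2.cvtColor(c["color"],cv2.COLOR_RGB2HSV)
m=cv2.inRange(im,(103,140,60),(125,255,255)); m[258:]=0
k,l,s,ce=cv2.connectedComponentsWithStats(m); i=1+s[1:,4].argmax(); print(s[i])
cs,_=cv2.findContours((l==i).astype(np.uint8),cv2.RETR_EXTERNAL,cv2.CHAIN_APPROX_NONE)
ct=max(cs,key=cv2.contourArea)[:,0,:]
r=cv2.minAreaRect((ray(c,ct,.046)[:,:2]*1000).astype(np.float32)); print(r)
g=im[:,:,1].copy(); w=cv2.inRange(im,(0,0,150),(180,60,255)); w[:165]=0; w[265:]=0; w[:,:200]=0; w[:,432:]=0
for a,b in((165,190),(245,265)):
    cols=np.arange(245,400); q=[(u,np.mean(np.nonzero(w[a:b,u])[0])+a) for u in cols if w[a:b,u].any()]
    P=ray(c,q,.053)[:,:2]*1000; v=cv2.fitLine(P.astype(np.float32),cv2.DIST_HUBER,0,.01,.01).ravel(); print("rail",v,np.degrees(np.arctan2(v[1],v[0])))
# rib top bounds: lighter patch
print(np.round(ray(c,[[288,203],[299,203],[288,241],[299,241],[294,222]],.076)*1000))
# box ends along rails (outer, z .053)
print(np.round(ray(c,[[208,177],[428,177],[217,259],[420,259]],.053)*1000))
for u in range(280,308,2): print(u,im[212,u],im[232,u])
E
```

```text
[ 244  182  102   70 6890]
((539.9309692382812, -197.20111083984375), (118.46334075927734, 87.58134460449219), 50.9477424621582)
rail [   0.62984455    0.77672124  519.29517    -139.8379    ] 50.961346
rail [   0.6261257     0.77972215  597.22504    -203.12209   ] 51.235138
[[ 516. -184.   76.]
 [ 523. -175.   76.]
 [ 549. -213.   76.]
 [ 557. -203.   76.]
 [ 536. -193.   76.]]
[[ 439. -240.   53.]
 [ 595.  -48.   53.]
 [ 518. -305.   53.]
 [ 675. -112.   53.]]
280 [108 220 212] [109 218 211]
282 [109 219 210] [109 215 212]
284 [109 221 209] [109 218 211]
286 [109 223 207] [109 220 202]
288 [109 220 221] [109 220 204]
290 [108 221 225] [109 216 215]
292 [108 220 224] [109 218 213]
294 [108 221 224] [108 219 213]
296 [108 224 222] [109 216 221]
298 [109 223 178] [109 221 203]
300 [109 221  97] [108 233 115]
302 [109 227 111] [109 219 135]
304 [109 224 125] [109 214 150]
306 [109 223 178] [109 212 150]
```

Call:
{"name": "apply_moves", "arguments": {"rows": [{"x": -20, "y": -16, "z": 0, "ax": 0, "ay": 0, "az": 0, "gripper": 0}, {"x": -20, "y": -16, "z": 0, "ax": 0, "ay": 0, "az": 0, "gripper": 0}, {"x": 0, "y": 0, "z": 30, "ax": 0, "ay": 0, "az": 0, "gripper": 0}, {"x": 0, "y": 0, "z": 30, "ax": 0, "ay": 0, "az": 0, "gripper": 0}, {"x": 0, "y": 0, "z": 0, "ax": 0, "ay": 0, "az": 0, "gripper": 0}]}}

```text
clock: 2.65
position: [0.5364, -0.1868, 0.1457]
ee_rot: [0.331, 0.944, -0.0, -0.004]
ft_force: [0.3, 0.7, -0.7]
grip_width: 0.997
grasp_force: 0.0
```

```bash
python3 -c "
from h import *
goal([.5385,-.1957,.065],51.1)"
```

```text
t 2.65 pos [ 536.4 -186.8  145.7] yaw 51.4 tilt [-0.008  0.002 -1.   ] q [-0.3   0.3   0.67  1.72 -0.19  1.2   1.31] F [ 0.3  0.7 -0.7] w 0.997 g 0.0
shift tool now [-7.8 -5.4 80.7] az 0.3
```

Call:
{"name": "apply_moves", "arguments": {"rows": [{"x": -7, "y": -5, "z": 20, "ax": 0, "ay": 0, "az": 0, "gripper": 0}, {"x": 0, "y": 0, "z": 20, "ax": 0, "ay": 0, "az": 0, "gripper": 0}, {"x": 0, "y": 0, "z": 10, "ax": 0, "ay": 0, "az": 0, "gripper": 0}, {"x": 0, "y": 0, "z": 0, "ax": 0, "ay": 0, "az": 0, "gripper": 0}, {"x": 0, "y": 0, "z": 0, "ax": 0, "ay": 0, "az": 0, "gripper": 0}]}}

```text
clock: 3.07
position: [0.5419, -0.1964, 0.1018]
ee_rot: [0.331, 0.944, 0.0, -0.0]
ft_force: [-0.3, -0.4, 0.8]
grip_width: 0.998
grasp_force: 0.0
```

```bash
python3 -c "
from h import *
goal([.5385,-.1957,.065],51.1)"
```

```text
t 3.0667 pos [ 541.9 -196.4  101.8] yaw 51.4 tilt [-0.  0. -1.] q [-0.27  0.36  0.66  1.76 -0.24  1.11  1.36] F [-0.3 -0.4  0.8] w 0.998 g 0.0
shift tool now [ 3.1 -1.6 36.8] az 0.3
```

Call:
{"name": "apply_moves", "arguments": {"rows": [{"x": 3, "y": -1.5, "z": 12, "ax": 0, "ay": 0, "az": 0.3, "gripper": 0}, {"x": 0, "y": 0, "z": 12, "ax": 0, "ay": 0, "az": 0, "gripper": 0}, {"x": 0, "y": 0, "z": 12, "ax": 0, "ay": 0, "az": 0, "gripper": 0}, {"x": 0, "y": 0, "z": 0, "ax": 0, "ay": 0, "az": 0, "gripper": 0}, {"x": 0, "y": 0, "z": 0, "ax": 0, "ay": 0, "az": 0, "gripper": 0}]}}

```text
clock: 3.48
position: [0.5381, -0.1963, 0.0646]
ee_rot: [0.333, 0.943, -0.0, -0.001]
ft_force: [-0.2, -0.1, 0.4]
grip_width: 1.002
grasp_force: 0.0
```

```bash
python3 -c "
from h import *
goal([.5385,-.1957,.065],51.1)
c=camera('wrist'); save(c,'w2.png')"
```

```text
t 3.4833 pos [ 538.1 -196.3   64.6] yaw 51.1 tilt [-0.001  0.    -1.   ] q [-0.26  0.4   0.64  1.8  -0.27  1.04  1.38] F [-0.2 -0.1  0.4] w 1.002 g 0.0
shift tool now [ 0.1  0.7 -0.4] az -0.0
```

View pics/w2.png

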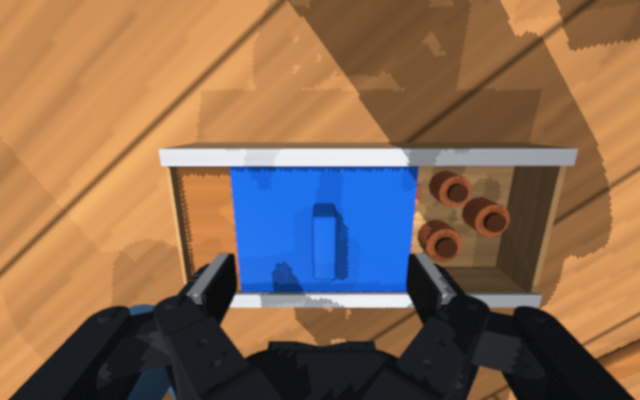

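The wrist view shows the rib between the fingers at columns 313–337, rows 205–280, with the fingertips at rows 255–300. I'll check its lateral centring by ray.

```bash
python3 - <<'E'
from h import *
c=camera("wrist"); P=ray(c,[[313,217],[336,217],[313,279],[336,279]],.076); print(np.round(P*1000),np.round(P.mean(0)*1000))
M=R.from_rotvec(np.ravel(c["rvec"])).as_matrix(); print("cam",-M.T@np.ravel(c["tvec"]))
o=get_obs(); Q=R.from_quat(o["ee_rot"]).as_matrix(); print((P-o["position"])@Q*1000)
E
```

```text
[[ 519. -189.   76.]
 [ 527. -179.   76.]
 [ 549. -214.   76.]
 [ 558. -203.   76.]] [ 538. -196.   76.]
cam [ 0.48124042 -0.1521056   0.22794421]
[[ 20.03827942  -6.09896126 -10.53185558]
 [ 20.03412862   6.68616744 -10.52990843]
 [-18.92517137  -6.43077552 -10.51542619]
 [-18.92898817   7.24020189 -10.51334439]]
```

The rib measures 39 × 13 mm and is centred on the TCP within 1 mm. Closing gently.

Call:
{"name": "apply_moves", "arguments": {"newtons": 20, "rows": [{"x": 0, "y": 0, "z": 0, "ax": 0, "ay": 0, "az": 0, "gripper": 1}, {"x": 0, "y": 0, "z": 0, "ax": 0, "ay": 0, "az": 0, "gripper": 1}, {"x": 0, "y": 0, "z": 0, "ax": 0, "ay": 0, "az": 0, "gripper": 1}, {"x": 0, "y": 0, "z": 0, "ax": 0, "ay": 0, "az": 0, "gripper": 1}, {"x": 0, "y": 0, "z": 0, "ax": 0, "ay": 0, "az": 0, "gripper": 1}]}}

```text
clock: 4.0
position: [0.5384, -0.1964, 0.0651]
ee_rot: [0.333, 0.943, 0.0, 0.0]
ft_force: [0.3, -0.5, -0.0]
grip_width: 0.298
grasp_force: 0.0
```

Call:
{"name": "apply_moves", "arguments": {"rows": [{"x": 0, "y": 0, "z": 0, "ax": 0, "ay": 0, "az": 0, "gripper": 1}, {"x": 0, "y": 0, "z": 0, "ax": 0, "ay": 0, "az": 0, "gripper": 1}, {"x": 0, "y": 0, "z": 0, "ax": 0, "ay": 0, "az": 0, "gripper": 1}, {"x": 0, "y": 0, "z": 0, "ax": 0, "ay": 0, "az": 0, "gripper": 1}, {"x": 0, "y": 0, "z": 0, "ax": 0, "ay": 0, "az": 0, "gripper": 1}]}}

```text
clock: 4.42
position: [0.5383, -0.1964, 0.065]
ee_rot: [0.333, 0.943, 0.0, -0.0]
ft_force: [0.2, -0.1, -0.4]
grip_width: -0.0
grasp_force: 0.0
```

The fingers shut on nothing (width 0), so I need to look.

```bash
python3 - <<'E'
from h import *
goal([.5385,-.1957,.065],51.1)
a=camera("wrist")["color"]; c=camera("scene")["color"]
crop=cv2.resize(c[190:290,210:350],(800,571),interpolation=cv2.INTER_CUBIC)
cv2.imwrite("pics/w3.png",a[:,:,::-1]); cv2.imwrite("pics/s3.png",crop[:,:,::-1])
E
```

```text
t 4.4167 pos [ 538.3 -196.4   65. ] yaw 51.0 tilt [-0.  0. -1.] q [-0.26  0.4   0.64  1.8  -0.27  1.04  1.38] F [ 0.2 -0.1 -0.4] w -0.0 g 0.0
shift tool now [ 0.3  0.7 -0. ] az -0.1
```

View pics/w3.png

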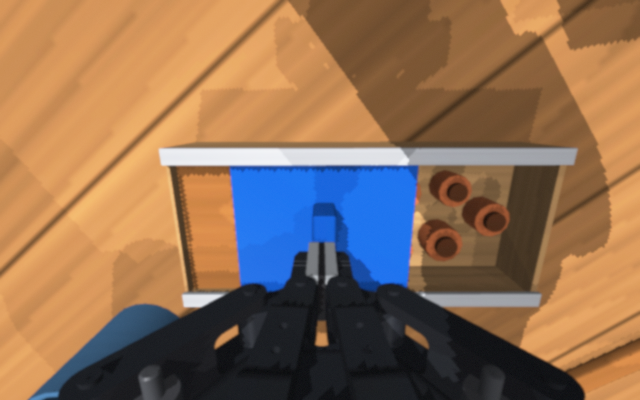

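View pics/s3.png

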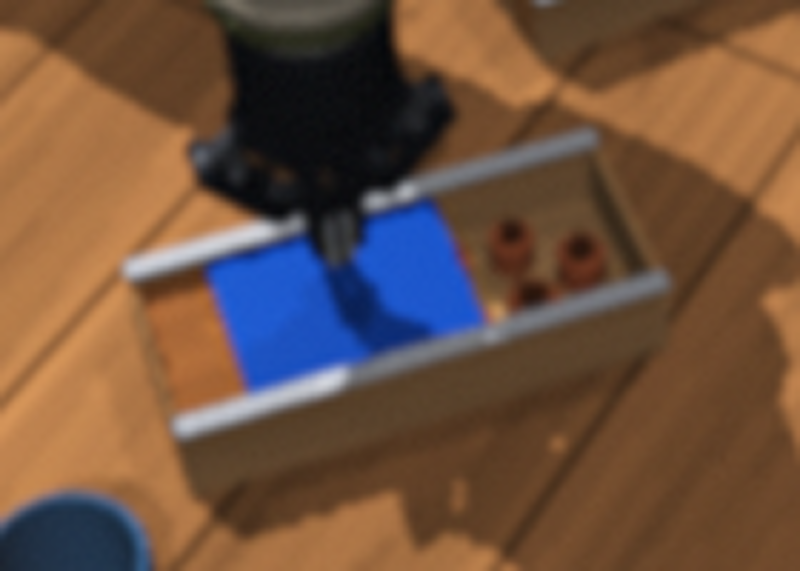

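The wrist view shows the shut fingertips at (322,243), over the rib's near half. In the scene crop the tips are at (337,262). I'll triangulate the tips and compare them with the reported TCP.

```bash
python3 - <<'E'
from h import *
def proj(c,P):
    f=200/np.tan(np.radians(c["fov_y"]/2)); K=np.array([[f,0,c["cx"]],[0,f,c["cy"]],[0,0,1]])
    return cv2.projectPoints(np.array(P,float),np.ravel(c["rvec"]),np.ravel(c["tvec"]),K,None)[0][:,0]
w=camera("wrist"); s=camera("scene")
P=[[.5383,-.1964,z] for z in (.046,.054,.065,.076,.09,.11)]
for p,a,b in zip(P,proj(w,P),proj(s,P)): print(p[2],"wrist",a.round(1),"scene crop",((b-[210,190])*[800/140,5.71]).round(0))
qa,qb=(322,243),(210+337*.175,190+262*.175)
L=[(ray(c,q,.2)[0],ray(c,q,.0)[0]) for c,q in((w,qa),(s,qb))]
d=[(b-a)/np.linalg.norm(b-a) for a,b in L]; A=np.c_[d[0],-d[1]]; t=np.linalg.lstsq(A,L[1][0]-L[0][0],rcond=None)[0]
print(L[0][0]+t[0]*d[0],L[1][0]+t[1]*d[1])
E
```

```text
0.046 wrist [323.5 230.2] scene crop [343. 297.]
0.054 wrist [323.6 234.8] scene crop [341. 287.]
0.065 wrist [323.8 241.8] scene crop [340. 273.]
0.076 wrist [323.9 249.6] scene crop [338. 260.]
0.09 wrist [324.2 261.2] scene crop [336. 242.]
0.11 wrist [324.6 281.7] scene crop [332. 216.]
[ 0.53587191 -0.1958378   0.07179573] [ 0.53654774 -0.19518245  0.07184929]
```

Since they closed fully, the shut tips must be above 76 mm at TCP z = 65 mm, and both views put them at about 76–85 mm. The tips therefore stand some 20–30 mm higher than `tcp_to_tips` implies. Going down 20 mm more with the gripper open still leaves the shut tips at least 10 mm above the plate.

Call:
{"name": "apply_moves", "arguments": {"rows": [{"x": 0, "y": 0, "z": 0, "ax": 0, "ay": 0, "az": 0, "gripper": 0}, {"x": 0, "y": 0, "z": 0, "ax": 0, "ay": 0, "az": 0, "gripper": 0}, {"x": 0, "y": 0, "z": 0, "ax": 0, "ay": 0, "az": 0, "gripper": 0}, {"x": 0, "y": 0, "z": 0, "ax": 0, "ay": 0, "az": 0, "gripper": 0}, {"x": 0, "y": 0, "z": 0, "ax": 0, "ay": 0, "az": 0, "gripper": 0}]}}

```text
clock: 5.03
position: [0.5384, -0.1964, 0.065]
ee_rot: [0.333, 0.943, 0.0, -0.0]
ft_force: [0.1, -0.1, -0.8]
grip_width: 0.709
grasp_force: 0.0
```

Call:
{"name": "apply_moves", "arguments": {"rows": [{"x": 0, "y": 0, "z": 0, "ax": 0, "ay": 0, "az": 0, "gripper": 0}, {"x": 0, "y": 0, "z": 5, "ax": 0, "ay": 0, "az": 0, "gripper": 0}, {"x": 0, "y": 0, "z": 5, "ax": 0, "ay": 0, "az": 0, "gripper": 0}, {"x": 0, "y": 0, "z": 0, "ax": 0, "ay": 0, "az": 0, "gripper": 0}, {"x": 0, "y": 0, "z": 0, "ax": 0, "ay": 0, "az": 0, "gripper": 0}]}}

```text
clock: 5.45
position: [0.538, -0.1964, 0.0544]
ee_rot: [0.334, 0.943, -0.0, -0.0]
ft_force: [-0.5, -0.3, -0.6]
grip_width: 0.999
grasp_force: 0.0
```

Call:
{"name": "apply_moves", "arguments": {"rows": [{"x": 0, "y": 0, "z": 5, "ax": 0, "ay": 0, "az": 0, "gripper": 0}, {"x": 0, "y": 0, "z": 5, "ax": 0, "ay": 0, "az": 0, "gripper": 0}, {"x": 0, "y": 0, "z": 0, "ax": 0, "ay": 0, "az": 0, "gripper": 0}, {"x": 0, "y": 0, "z": 0, "ax": 0, "ay": 0, "az": 0, "gripper": 0}]}}

```text
clock: 5.78
position: [0.538, -0.1964, 0.0445]
ee_rot: [0.334, 0.943, -0.0, -0.0]
ft_force: [-0.4, 0.1, 0.3]
grip_width: 0.999
grasp_force: 0.0
```

Call:
{"name": "apply_moves", "arguments": {"newtons": 20, "rows": [{"x": 0, "y": 0, "z": 0, "ax": 0, "ay": 0, "az": 0, "gripper": 1}, {"x": 0, "y": 0, "z": 0, "ax": 0, "ay": 0, "az": 0, "gripper": 1}, {"x": 0, "y": 0, "z": 0, "ax": 0, "ay": 0, "az": 0, "gripper": 1}, {"x": 0, "y": 0, "z": 0, "ax": 0, "ay": 0, "az": 0, "gripper": 1}, {"x": 0, "y": 0, "z": 0, "ax": 0, "ay": 0, "az": 0, "gripper": 1}]}}

```text
clock: 6.2
position: [0.5384, -0.1964, 0.0451]
ee_rot: [0.333, 0.943, 0.0, 0.0]
ft_force: [0.1, 0.5, -0.3]
grip_width: 0.296
grasp_force: 0.0
```

Call:
{"name": "apply_moves", "arguments": {"rows": [{"x": 0, "y": 0, "z": 0, "ax": 0, "ay": 0, "az": 0, "gripper": 1}, {"x": 0, "y": 0, "z": 0, "ax": 0, "ay": 0, "az": 0, "gripper": 1}, {"x": 0, "y": 0, "z": 0, "ax": 0, "ay": 0, "az": 0, "gripper": 1}]}}

```text
clock: 6.45
position: [0.5385, -0.1964, 0.0452]
ee_rot: [0.333, 0.943, 0.0, 0.0]
ft_force: [-1.4, 1.1, 3.0]
grip_width: 0.151
grasp_force: 24.1
```

The rib is gripped: about 13 mm of opening at 24 N. Sliding it in the closing direction.

Call:
{"name": "apply_moves", "arguments": {"rows": [{"x": 0, "y": 8, "z": 0, "ax": 0, "ay": 0, "az": 0, "gripper": 1}, {"x": 0, "y": 8, "z": 0, "ax": 0, "ay": 0, "az": 0, "gripper": 1}, {"x": 0, "y": 8, "z": 0, "ax": 0, "ay": 0, "az": 0, "gripper": 1}, {"x": 0, "y": 8, "z": 0, "ax": 0, "ay": 0, "az": 0, "gripper": 1}, {"x": 0, "y": 0, "z": 0, "ax": 0, "ay": 0, "az": 0, "gripper": 1}]}}

```text
clock: 6.87
position: [0.5605, -0.1692, 0.0451]
ee_rot: [0.332, 0.943, 0.0, 0.001]
ft_force: [0.4, 2.9, 4.7]
grip_width: 0.159
grasp_force: 24.4
```

```bash
python3 -c "
from h import *
goal([.5385+.08*.628,-.1957+.08*.778,.045],51.1)"
```

```text
t 6.8667 pos [ 560.5 -169.2   45.1] yaw 51.2 tilt [ 0.001  0.001 -1.   ] q [-0.28  0.45  0.61  1.78 -0.3   1.01  1.34] F [0.4 2.9 4.7] w 0.159 g 24.37326729297638
shift tool now [ 0.3 45.5  0.2] az 0.1
```

Call:
{"name": "apply_moves", "arguments": {"rows": [{"x": 0, "y": 8, "z": 0, "ax": 0, "ay": 0, "az": 0, "gripper": 1}, {"x": 0, "y": 8, "z": 0, "ax": 0, "ay": 0, "az": 0, "gripper": 1}, {"x": 0, "y": 8, "z": 0, "ax": 0, "ay": 0, "az": 0, "gripper": 1}, {"x": 0, "y": 8, "z": 0, "ax": 0, "ay": 0, "az": 0, "gripper": 1}, {"x": 0, "y": 8, "z": 0, "ax": 0, "ay": 0, "az": 0, "gripper": 1}]}}

```text
clock: 7.28
position: [0.5839, -0.1401, 0.0451]
ee_rot: [0.334, 0.943, -0.0, -0.0]
ft_force: [-2.9, -0.7, 6.4]
grip_width: 0.156
grasp_force: 24.6
```

Call:
{"name": "apply_moves", "arguments": {"rows": [{"x": 0, "y": 3, "z": 0, "ax": 0, "ay": 0, "az": 0, "gripper": 1}, {"x": 0, "y": 3, "z": 0, "ax": 0, "ay": 0, "az": 0, "gripper": 1}, {"x": 0, "y": 0, "z": 0, "ax": 0, "ay": 0, "az": 0, "gripper": 1}]}}

```text
clock: 7.53
position: [0.5883, -0.1347, 0.0452]
ee_rot: [0.333, 0.943, 0.0, 0.0]
ft_force: [-1.4, 2.6, 4.9]
grip_width: 0.155
grasp_force: 24.4
```

```bash
python3 -c "
from h import *
goal([.5385+.086*.628,-.1957+.086*.778,.045],51.1)"
```

```text
t 7.5333 pos [ 588.3 -134.7   45.2] yaw 51.1 tilt [ 0.001  0.    -1.   ] q [-0.32  0.48  0.6   1.73 -0.31  1.03  1.28] F [-1.4  2.6  4.9] w 0.155 g 24.39163863658905
shift tool now [0.4 7.3 0.2] az -0.0
```

Not at the stop yet, so I'll creep in 2 mm rows and watch the force.

Call:
{"name": "apply_moves", "arguments": {"rows": [{"x": 0, "y": 2, "z": 0, "ax": 0, "ay": 0, "az": 0, "gripper": 1}, {"x": 0, "y": 2, "z": 0, "ax": 0, "ay": 0, "az": 0, "gripper": 1}, {"x": 0, "y": 2, "z": 0, "ax": 0, "ay": 0, "az": 0, "gripper": 1}, {"x": 0, "y": 0, "z": 0, "ax": 0, "ay": 0, "az": 0, "gripper": 1}]}}

```text
clock: 7.87
position: [0.5917, -0.1304, 0.0452]
ee_rot: [0.333, 0.943, 0.0, 0.0]
ft_force: [-2.6, 1.4, 5.7]
grip_width: 0.158
grasp_force: 24.5
```

Call:
{"name": "apply_moves", "arguments": {"rows": [{"x": 0, "y": 2, "z": 0, "ax": 0, "ay": 0, "az": 0, "gripper": 1}, {"x": 0, "y": 2, "z": 0, "ax": 0, "ay": 0, "az": 0, "gripper": 1}, {"x": 0, "y": 0, "z": 0, "ax": 0, "ay": 0, "az": 0, "gripper": 1}]}}

```text
clock: 8.12
position: [0.5942, -0.1273, 0.0452]
ee_rot: [0.333, 0.943, 0.0, 0.0]
ft_force: [-1.9, 1.6, 5.1]
grip_width: 0.153
grasp_force: 24.5
```

Call:
{"name": "apply_moves", "arguments": {"rows": [{"x": 0, "y": 2, "z": 0, "ax": 0, "ay": 0, "az": 0, "gripper": 1}, {"x": 0, "y": 2, "z": 0, "ax": 0, "ay": 0, "az": 0, "gripper": 1}, {"x": 0, "y": 0, "z": 0, "ax": 0, "ay": 0, "az": 0, "gripper": 1}]}}

```text
clock: 8.37
position: [0.5942, -0.1272, 0.0451]
ee_rot: [0.334, 0.942, -0.002, -0.001]
ft_force: [-11.6, -5.3, 12.6]
grip_width: 0.157
grasp_force: 25.3
```

Call:
{"name": "apply_moves", "arguments": {"rows": [{"x": 0, "y": 2, "z": 0, "ax": 0, "ay": 0, "az": 0, "gripper": 1}, {"x": 0, "y": 0, "z": 0, "ax": 0, "ay": 0, "az": 0, "gripper": 1}, {"x": 0, "y": 0, "z": 0, "ax": 0, "ay": 0, "az": 0, "gripper": 1}]}}

```text
clock: 8.62
position: [0.5943, -0.1272, 0.0451]
ee_rot: [0.335, 0.942, -0.002, -0.002]
ft_force: [-17.5, -9.3, 14.8]
grip_width: 0.156
grasp_force: 25.7
```

```bash
python3 -c "
from h import *
goal([.5385+.09*.628,-.1957+.09*.778,.045],51.1)
c=camera('wrist'); save(c,'w4.png')"
```

```text
t 8.6167 pos [ 594.3 -127.2   45.1] yaw 50.8 tilt [-0.006 -0.003 -1.   ] q [-0.33  0.5   0.6   1.71 -0.31  1.04  1.26] F [-17.5  -9.3  14.8] w 0.156 g 25.686475038528442
shift tool now [0.4 1.6 0.1] az -0.3
```

View pics/w4.png

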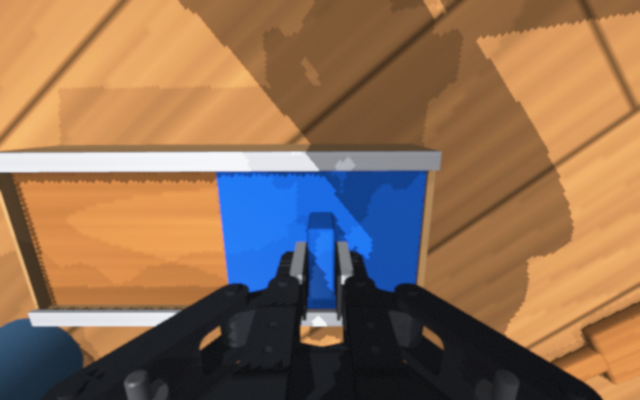

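The cover has hit the stop: force rose with no motion, and the plate's leading edge (428) meets the box end wall, with no stamps visible. I'll relieve the pressure, open and rise.

Call:
{"name": "apply_moves", "arguments": {"rows": [{"x": 0, "y": -4, "z": 0, "ax": 0, "ay": 0, "az": 0, "gripper": 1}, {"x": 0, "y": 0, "z": 0, "ax": 0, "ay": 0, "az": 0, "gripper": 0}, {"x": 0, "y": 0, "z": 0, "ax": 0, "ay": 0, "az": 0, "gripper": 0}, {"x": 0, "y": 0, "z": 0, "ax": 0, "ay": 0, "az": 0, "gripper": 0}, {"x": 0, "y": 0, "z": 0, "ax": 0, "ay": 0, "az": 0, "gripper": 0}]}}

```text
clock: 9.08
position: [0.5952, -0.1259, 0.0447]
ee_rot: [0.333, 0.943, 0.0, -0.0]
ft_force: [-0.6, -0.9, 1.3]
grip_width: 0.721
grasp_force: 0.0
```

Call:
{"name": "apply_moves", "arguments": {"rows": [{"x": 0, "y": 0, "z": -5, "ax": 0, "ay": 0, "az": 0, "gripper": 0}, {"x": 0, "y": 0, "z": -15, "ax": 0, "ay": 0, "az": 0, "gripper": 0}, {"x": 0, "y": 0, "z": -25, "ax": 0, "ay": 0, "az": 0, "gripper": 0}, {"x": 0, "y": 0, "z": -30, "ax": 0, "ay": 0, "az": 0, "gripper": 0}, {"x": 0, "y": 0, "z": -30, "ax": 0, "ay": 0, "az": 0, "gripper": 0}]}}

```text
clock: 9.5
position: [0.5946, -0.1264, 0.1512]
ee_rot: [0.334, 0.943, -0.0, -0.0]
ft_force: [1.0, -0.1, -0.4]
grip_width: 1.0
grasp_force: 0.0
```

Call:
{"name": "apply_moves", "arguments": {"rows": [{"x": 0, "y": 0, "z": -30, "ax": 0, "ay": 0, "az": 0, "gripper": 0}, {"x": 0, "y": 0, "z": -20, "ax": 0, "ay": 0, "az": 0, "gripper": 0}, {"x": 0, "y": 0, "z": 0, "ax": 0, "ay": 0, "az": 0, "gripper": 0}, {"x": 0, "y": 0, "z": 0, "ax": 0, "ay": 0, "az": 0, "gripper": 0}]}}

```text
clock: 9.83
position: [0.5956, -0.1265, 0.2013]
ee_rot: [0.333, 0.943, 0.0, 0.001]
ft_force: [0.1, -0.5, -1.0]
grip_width: 1.001
grasp_force: 0.0
```

```bash
python3 - <<'E'
from h import *
goal([.5942,-.1272,.2],51.1)
c=camera('wrist'); save(c,'w5.png')
im=cv2.cvtColor(c["color"],cv2.COLOR_RGB2HSV)
m=cv2.inRange(im,(103,140,40),(125,255,255)); m[262:]=0
k,l,s,ce=cv2.connectedComponentsWithStats(m); i=1+s[1:,4].argmax()
cs,_=cv2.findContours((l==i).astype(np.uint8),cv2.RETR_EXTERNAL,cv2.CHAIN_APPROX_NONE)
r=cv2.minAreaRect((ray(c,max(cs,key=cv2.contourArea)[:,0,:],.046)[:,:2]*1000).astype(np.float32)); print(r, "along", np.dot(r[0],[.628,.778]))
E
```

```text
t 9.8333 pos [ 595.6 -126.5  201.3] yaw 51.0 tilt [ 0.002  0.    -1.   ] q [-0.38  0.34  0.66  1.55 -0.21  1.32  1.19] F [ 0.1 -0.5 -1. ] w 1.001 g 0.0
shift tool now [ 0.7 -1.4  1.3] az -0.1
((593.413818359375, -129.1517333984375), (118.31975555419922, 88.62053680419922), 51.011962890625) along 272.1838293457031
```

View pics/w5.png

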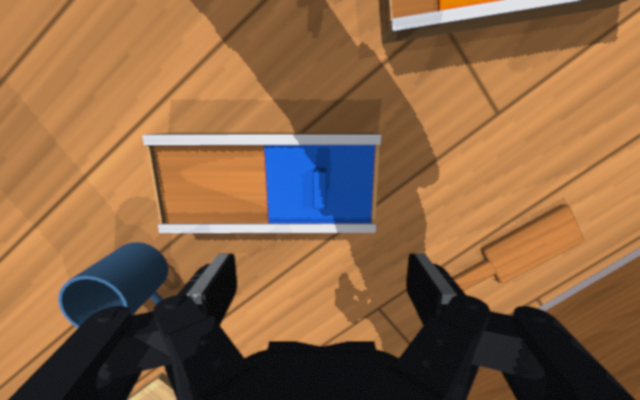

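The cover spans (265–376, 147–222) and fills the compartment up to the end wall. Its centre sits at 272 mm along the slide, as expected for home. The gripper is clear.

```bash
python3 -c "
from workcell import *
print(hand_in())"
```

```text
the job is handed in; nothing more can be done
None
```

The blue cover is home against its end stop and closes the stamp compartment. The arm never went near the orange cover or the bowl at working height, and the job is handed in at about 10 s; no verdict came back.

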